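Slide the filter plate out from the air intake and show its label over the viewing pad

TASK

Push the carrier along its rail, out from under the blue intake hood, until it is fully home against the blue end stop, then pick the glass filter plate out of its turntable without gripping the white frosted end (the end with the small notch in its top corner). Carry the plate over the white viewing pad and hold it about 15 cm above the pad's middle, tipped so that the orange label face looks up at 45 degrees or flatter (seen label-on with the notched corner on top, the frosted end is at the left). The job finishes with the plate still held there, steady in the gripper; leave the carrier at its stop and the screwdriver, jar and copper coupling where they are.

Things in the scene. Friction and masses are not known exactly. Their poses are not given: they have to be found in the camera images.
- shuttle: Fixed aluminium base, 115 x 340 mm, with a rail along its own y axis; placed and yawed (up to 12 degrees) differently each time. Origin at the underside centre, on the table; at yaw 0 x points away from the robot, y to its left; z up. At its +y end a blue stop bar, 30 mm high, at y = +142 to +154 mm.
- hood (a point): Centre of the top of the blue hood roof, 124 mm above the table; axes as the shuttle's. Roof: 77 mm either way in x, 55 mm either way in y, 14 mm thick, carried by a column on its far (+x) side. It covers the carrier and plate at the start. A thin copper pipe (look only) rises from it to 171 mm and goes down behind.
- carrier (a joint): Carrier position along the rail, m: 0 = fully under the hood, 0.18 = home against the end stop (hard end of travel). Starts at 0. Grows as the carrier moves along the shuttle's +y axis. About 1.5 N friction plus light damping (6 N per m/s); no spring, stays where left.
- push_post (a point): Point on the axis of the carrier's upright steel post, 14 x 14 mm, blue band near its top, sides along the shuttle's x and y. The point is 72 mm above the table, 14 mm below the post's top, and 95 mm on the robot's side (shuttle -x) of the rail axis, 33 mm clear of the hood. Axes as the shuttle's. Pinch it from above or push it.
- station (a point): Fixed point of the shuttle: centre of the carrier's top (30 mm above the table) when the carrier is home; the axis of the plate's turntable then passes through it. Axes as the shuttle's.
- plate: Loose filter plate, about 85 g, 76 long x 8 thick x 56 mm tall, standing on a long edge in a black turntable on the carrier; any yaw. Origin: centre of the lower edge, 38 mm above the table at the start. x along its length to the frosted end, y straight out of the label face, z to the upper edge. Grip across its thickness on the greenish glass, x = -38 to +12 mm.
- frost: White frosted end, part of the plate, plate x = +12 to +38 mm. A 9 x 9 mm notch is in its upper outer corner. An orange label with a black bar is on one face only (the plate's +y face). Origin at plate x = +12 mm, lower edge; axes as the plate's. Not to be gripped.
- plate_mid (a point): Centre of the plate, 28 mm above its lower edge; axes as the plate's. At the start the plate's top edge is 94 mm and the top of the slot walls 52 mm above the table. The slot leaves 0.6 mm each side; the plate lifts straight out. The turntable is a loose 92 mm disc (300 g) in a round recess of the carrier; it can turn.
- pad: Fixed viewing pad, 130 x 130 x 7 mm, black with a white 110 mm square face; origin at its underside centre on the table, z up.
- driver: Bystander: red-handled screwdriver, 190 mm, lying on the table at the right, near the robot, along its own x axis. Leave alone.
- jar: Bystander: glass jar with a blue cap, diameter 44, height 75 mm, standing beyond the pad; origin at its underside centre. Leave alone.
- coupling: Bystander: copper tube coupling, diameter 28, height 30 mm, standing on the table at the right; origin at its underside centre. Leave alone.
Mind the look-alikes: they are no part of the job. Several things have the shape of the pad; the one meant has the colours described above.

How it is judged:
By the outcome, as a careful person would: the job done as asked, in the order asked, and still so for the second after the job is handed in, while the arm keeps its last pose, push and grip.
It also fails if it takes over 58 s, if anything falls off the work surface, if the arm or the gripper's body presses on something with over 40 N, if the wrist force passes 120 N, or if a joint passes its speed limit or range.

ROBOT

A 6-joint arm with a two-finger parallel gripper is mounted at the origin on the work surface. World frame = base frame: x ahead of the robot, y to its left, z up, the work surface at z = 0. Lengths are in m, angles in rad, forces in N, time in s.
With the tool pointing down it reaches from about 0.25 to 0.8 m from the base axis. Payload 3.9 kg.
Tool frame: the origin (TCP) lies between the finger pads; the fingertips stand 14 mm ahead of it and the grasp point (between the pads) lies 5 mm behind it (ctrl.nose_length is the distance from the TCP to the fingertips, in m); z points along the fingers, y is the direction in which the jaws open and shut (so a half turn about z gives the same grasp; the last joint's range is limited). The gripper opens to 85 mm and grips with 20 to 120 N. Pads are 22 mm wide; open, the fingers measure 114 mm over their backs; the gripper's body (76 mm by 85 mm) begins 54 mm behind the grasp point. The pads swing forward as they close: fully open they stand 13 mm farther back than shut.
Start: joints at [-1.198, 0.26, -0.138, 1.173, 0, 1.571], TCP at [0.191, -0.489, 0.245] pointing down, gripper open.
Joint ranges: [-2.78, 2.78], [-0.83, 1.72], [-1.28, 1.37], [-1.9, 2.12], [-1.57, 1.48], [-3.14, 3.14]. Speed limits (rad/s): [2.57, 2.57, 3.14, 3.14, 3.14, 3.14].

INTERFACE

Orientations are given as a rotation vector (axis times angle).
In Python, from plant import telemetry, vision, hand_in, ctrl gives the robot as it stands.
- The arm moves only by the tool move_arm, never from a script. Its argument "targets" is a list that holds one entry, the list of rows, each a list of 5 numbers: the shift along the tool's x, y, z in m, then the turn about the tool's z in degrees, then the closure, from -1 (fully open) to 1 (shut), so that 0 is half open. In form: [[[x, y, z, turn, fingers], ...]]. A call has 1 to 20 rows; each row is the pose to reach, as a shift and turn from the pose commanded when the call began, along the tool's axes at that moment; what a row does not reach only later rows make up. A row lasts 1/8 s, in which the tool goes at most 62.5 mm and 10.7 degrees, less where a joint would pass 70% of its speed; a pose out of reach is approached as far as the arm can. A call with a gripper value outside its range is refused whole. The fingers move at their own pace and stop on an object; "squeeze" is the grip in N (left out, the last holds). Time passes only in rows, so rows that repeat a pose let the fingers close. It gives the time, the measured TCP pose, the force and the opening at its end, in the units of the state.
- telemetry.get_obs(): the state, without advancing time (a new reading comes with each control period).
- vision.get_image(name): name is "scene" or "top"; returns (picture, depth): 400x640x3 uint8, red, green, blue; 400x640 float32, m along the optical axis (not along the pixel's ray), 0 where there is no reading.
- vision.get_calibration(name): a dict with "fx", "fy", "cx", "cy" (pixels), "T" (4x4, takes a point from camera to world coordinates). Camera axes: x right, y down, z forward; pixel columns grow to the right and rows downward; lengths in m; the calibration is good to about 2 mm. A picture is of the moment at which its call begins. get_calibration takes no time and is no camera call.
- hand_in(): hands the job in, once; it reports no verdict.
The state is a dict: "time": time; "joint_positions": joint angles; "qvel": joint speeds; "effort": joint torques, N m; "position": TCP position; "ee_rot": TCP orientation; "wrist_force": force on the tool from outside, world axes, zero at the start; "wrist_torque": the same for the moment, N m; "grip_width": finger opening in m.
Only numpy, scipy, OpenCV 4.12 (cv2) and the standard library are available. Lean on these libraries where they do the work, as an engineer would, in place of code of your own. Each camera call takes 0.05 s, during which the arm holds its last target.

## Working session

There is one attempt and no reset: what is moved stays moved. The work goes in short steps, Python scripts to look and compute and a tool call to move; the robot and the scene stay as the last step left them, time stands still between calls to the robot, and variables do not carry over. Pictures are saved under pics/ and viewed, and the job is handed in when it is done.

Besides the shell and the picture viewer there is one more tool, called after "Request:" as name(argument=value, ...) on one line, values as JSON. move_arm: Moves the arm, as the interface text tells. Its arguments: {"type":"object","properties":{"targets":{"type":"array","items":{"type":"array","items":{"type":"array","items":{"type":"number"}}}},"squeeze":{"type":"number"}},"required":["targets"]}

```bash
mkdir -p pics; ls; python3 - <<'E'
from plant import telemetry, vision, ctrl
import cv2,numpy as np
print(telemetry.get_obs()); print(ctrl.nose_length)
for n in("scene","top"):
    p,d=vision.get_image(n); cv2.imwrite(f"pics/{n}0.png",p[:,:,::-1]); np.savez(f"{n}0.npz",p=p,d=d)
    print(n,vision.get_calibration(n))
E
```

```text
pics
{'time': 0.0, 'joint_positions': array([-1.19800807e+00,  2.60662807e-01, -1.39388483e-01,  1.17271125e+00,
       -9.72569895e-06,  1.57078756e+00]), 'qvel': array([ 6.58249590e-04, -1.30148000e-03,  2.43591112e-05, -6.88576378e-04,
        7.28048019e-04,  3.32034003e-04]), 'effort': array([-6.10753868e-04, -4.05676353e+01,  2.53923029e+01,  1.86963571e-02,
        6.25416305e-05, -7.11634613e-06]), 'position': array([ 0.19096592, -0.4883192 ,  0.24446867]), 'ee_rot': array([-3.08527713e+00, -5.81845367e-01,  5.86993167e-04]), 'wrist_force': array([-0.42631265, -0.04687409,  0.42782792]), 'wrist_torque': array([ 0.00474716,  0.02600608, -0.01355165]), 'grip_width': 0.08555445921872482}
0.014
scene {'fx': 441.2748498819158, 'fy': 441.2748498819158, 'cx': 323.09198652336534, 'cy': 199.51818864507868, 'T': array([[ 0.49315697,  0.56233878, -0.66375545,  1.20975995],
       [ 0.86991625, -0.31309421,  0.38107445, -0.45561104],
       [ 0.00647496, -0.76534117, -0.64359224,  0.84062407],
       [ 0.        ,  0.        ,  0.        ,  1.        ]])}
top {'fx': 417.5783924173147, 'fy': 417.5783924173147, 'cx': 318.73834310765085, 'cy': 202.6862926303236, 'T': array([[ 0.00541633, -0.99523959,  0.09730791,  0.37920426],
       [-0.99997686, -0.00498999,  0.00462423, -0.02753252],
       [-0.00411665, -0.09733071, -0.99524358,  1.07537084],
       [ 0.        ,  0.        ,  0.        ,  1.        ]])}
```

View pics/scene0.png

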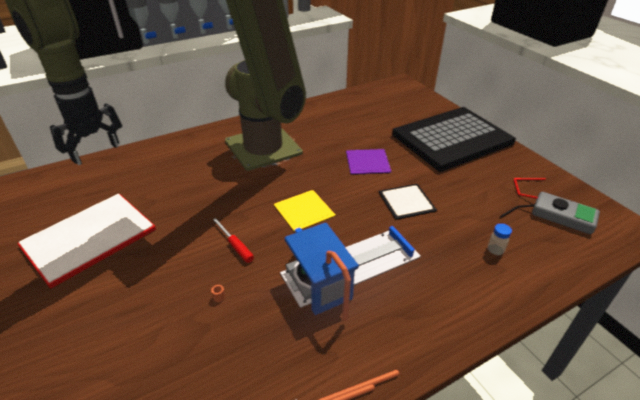

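View pics/top0.png

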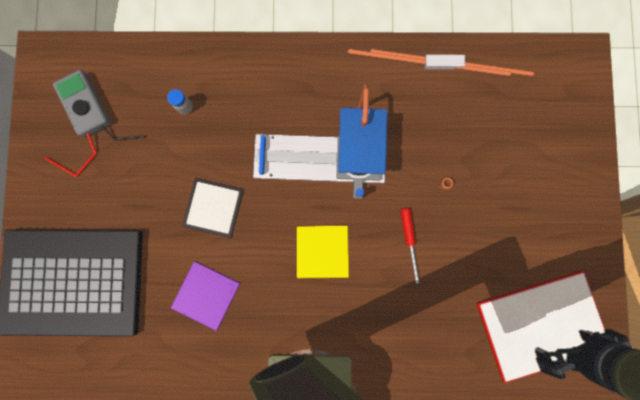

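The top view shows the white pad with its black edge at about (213,208). The stop bar is at (263,155), the hood roof at (363,141) and the post at (359,190). The driver is at (410,240) and the coupling at (447,183).

```bash
cat > h.py <<'E'
import numpy as np,cv2
from plant import telemetry, vision, ctrl
from scipy.spatial.transform import Rotation as R
def onplane(n,uv,z):
    c=vision.get_calibration(n);T=c["T"];uv=np.atleast_2d(np.array(uv,float))
    r=np.c_[(uv[:,0]-c["cx"])/c["fx"],(uv[:,1]-c["cy"])/c["fy"],np.ones(len(uv))]@T[:3,:3].T
    return T[:3,3]+r*((z-T[2,3])/r[:,2])[:,None]
def proj(n,P):
    c=vision.get_calibration(n);T=c["T"];q=(np.atleast_2d(P)-T[:3,3])@T[:3,:3]
    return np.c_[q[:,0]/q[:,2]*c["fx"]+c["cx"],q[:,1]/q[:,2]*c["fy"]+c["cy"]]
def blobs(p,lo,hi,amin=20):
    m=cv2.inRange(cv2.cvtColor(p,cv2.COLOR_RGB2HSV),lo,hi)
    n,l,s,c=cv2.connectedComponentsWithStats(m)
    return [(c[i],s[i],(l==i).astype(np.uint8)) for i in range(1,n) if s[i,4]>=amin]
def rect(mask):
    c=max(cv2.findContours(mask,cv2.RETR_EXTERNAL,cv2.CHAIN_APPROX_NONE)[0],key=cv2.contourArea)
    return cv2.boxPoints(cv2.minAreaRect(c))
E
python3 - <<'E'
from h import *
p=np.load("top0.npz")["p"]
def show(nm,lo,hi,z):
    for c,s,m in blobs(p,lo,hi):
        b=rect(m); w=onplane("top",b,z); e1=w[1]-w[0]; e2=w[2]-w[1]
        print(nm,c.round(1),s[4],"ctr",w.mean(0).round(4),"len",np.linalg.norm(e1).round(4),np.linalg.norm(e2).round(4),"ang",np.degrees(np.arctan2(e1[1],e1[0])).round(1))
show("blue",(100,120,60),(125,255,255),.03)
show("blue124",(100,120,60),(125,255,255),.124)
show("white",(0,0,170),(180,50,255),.007)
show("dark",(0,0,0),(180,255,70),.007)
im=cv2.resize(p[115:215,240:400],None,fx=5,fy=5,interpolation=cv2.INTER_CUBIC)
cv2.imwrite("pics/top0c.png",im[:,:,::-1])
q=np.load("scene0.npz")["p"]
im=cv2.resize(q[215:325,265:425],None,fx=5,fy=5,interpolation=cv2.INTER_CUBIC)
cv2.imwrite("pics/scene0c.png",im[:,:,::-1])
E
```

```text
blue [175.6  97.4] 217 ctr [0.7532 0.3481 0.03  ] len 0.0384 0.0454 ang -42.8
blue [362.4 141.7] 2865 ctr [ 0.6413 -0.1335  0.03  ] len 0.1688 0.1199 ang -1.7
blue [261.9 154.4] 163 ctr [0.6055 0.1228 0.03  ] len 0.0984 0.0111 ang -1.7
blue [359.9 191.9] 45 ctr [ 0.509  -0.1265  0.03  ] len 0.0151 0.0152 ang -89.7
blue124 [175.6  97.4] 217 ctr [0.7196 0.3143 0.124 ] len 0.0349 0.0413 ang -42.8
blue124 [362.4 141.7] 2865 ctr [ 0.6177 -0.124   0.124 ] len 0.1536 0.1091 ang -1.7
blue124 [261.9 154.4] 163 ctr [0.5851 0.1092 0.124 ] len 0.0896 0.0101 ang -1.7
blue124 [359.9 191.9] 45 ctr [ 0.4973 -0.1176  0.124 ] len 0.0138 0.0139 ang -89.7
white [426.9  32.7] 20716 ctr [ 0.7716 -0.1701  0.007 ] len 1.4179 0.5242 ang -89.8
white [445.1  60.3] 454 ctr [ 0.8648 -0.3558  0.007 ] len 0.1009 0.0304 ang -89.8
white [299.5 158.1] 3333 ctr [0.6015 0.0184 0.007 ] len 0.1163 0.2593 ang -1.1
white [357.6 175.8] 62 ctr [ 0.5542 -0.1235  0.007 ] len 0.012 0.0571 ang -2.9
white [376.6 180.3] 67 ctr [ 0.5415 -0.1692  0.007 ] len 0.0485 0.0175 ang -73.2
white [212.3 207.3] 1879 ctr [0.471  0.2513 0.007 ]
[... 4254 characters left out ...]
2] 82 ctr [ 0.279  -0.7255  0.007 ] len 0.0232 0.0478 ang -12.2
dark [427.9 282.4] 42 ctr [ 0.2825 -0.2991  0.007 ] len 0.0109 0.0407 ang -4.9
dark [410.1 285.5] 31 ctr [ 0.2764 -0.2499  0.007 ] len 0.0277 0.0149 ang -89.7
dark [433.2 291.5] 30 ctr [ 0.2619 -0.3112  0.007 ] len 0.0099 0.0402 ang -1.1
dark [375.8 317.2] 862 ctr [ 0.1953 -0.168   0.007 ] len 0.2133 0.0518 ang -85.5
dark [326.2 331.1] 217 ctr [ 0.1663 -0.0502  0.007 ] len 0.036 0.1052 ang -1.5
dark [600.  362.4] 3971 ctr [ 0.1066 -0.7035  0.007 ] len 0.1506 0.2738 ang -19.2
dark [361.2 348.5] 32 ctr [ 0.1196 -0.1291  0.007 ] len 0.0106 0.0324 ang -14.6
dark [301.1 380.9] 3490 ctr [0.0523 0.0054 0.007 ] len 0.1074 0.2806 ang 1.2
```

View pics/top0c.png

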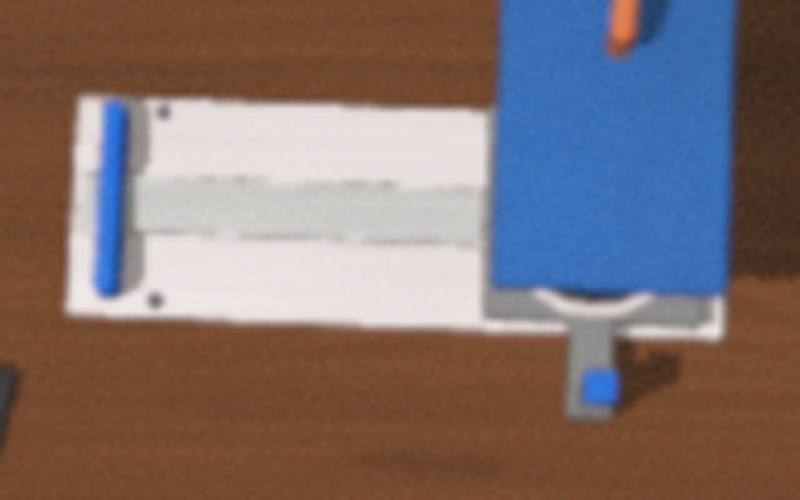

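View pics/scene0c.png

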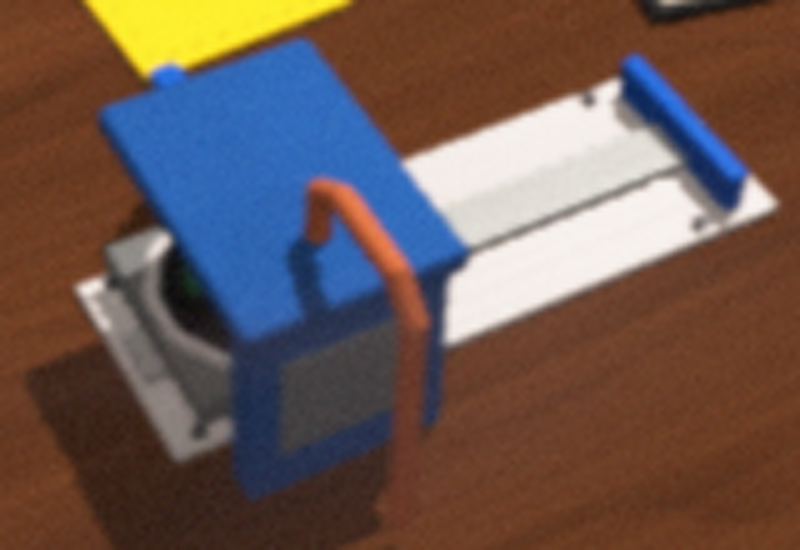

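```bash
cat >> h.py <<'E'
def rel(target,yaw_jaw=None):
    """shift in tool axes and turn(deg) of tool z so that tool y lies along world angle yaw_jaw (deg, mod 180)"""
    o=telemetry.get_obs();M=R.from_rotvec(o["ee_rot"]).as_matrix()
    s=M.T@(np.array(target)-o["position"]);t=None
    if yaw_jaw is not None:
        a=np.radians(yaw_jaw);v=M.T@np.array([np.cos(a),np.sin(a),0]);t=np.degrees(np.arctan2(-v[0],v[1]))
        t=(t+90)%180-90
    return s.round(4),t
E
python3 - <<'E'
from h import *
o=telemetry.get_obs();print(R.from_rotvec(o["ee_rot"]).as_matrix().round(3))
p=np.load("top0.npz")["p"]
post=onplane("top",[[359.9,191.9]],.086)[0];print("post",post)
hood=onplane("top",[[362.4,141.7]],.124)[0];print("hood",hood)
print(onplane("top",[[261.9,154.4]],.03))
a=np.radians(-1.7);x=np.array([np.cos(a),np.sin(a),0]);y=np.array([-x[1],x[0],0])
st=onplane("top",rect(max([b for b in blobs(p,(100,120,60),(125,255,255)) if 250<b[0][0]<275],key=lambda b:b[1][4])[2]),.03).mean(0)
org=st-.148*y;print("org",org,"post rel",(post-org)@x,(post-org)@y,"hood rel",(hood-org)@x,(hood-org)@y)
h=(post-org)@y;print("station",org+y*(h+.18),"home post",post+.18*y)
print(rel([.497,-.185,.20],88.3),rel([.497,-.185,.076],88.3))
E
```

```text
[[ 0.931  0.364 -0.001]
 [ 0.364 -0.931  0.002]
 [ 0.    -0.002 -1.   ]]
post [ 0.50228538 -0.1209938   0.086     ]
hood [ 0.61497427 -0.12369503  0.124     ]
[[0.60418983 0.12268047 0.03      ]]
org [ 0.60107088 -0.02517843  0.03      ] post rel -0.09589953044897286 -0.09870379022458346 hood rel 0.01681989152064682 -0.09806077624133912
station [0.60348263 0.056082   0.03      ] home post [0.50762531 0.05892698 0.086     ]
(array([ 0.3955, -0.171 ,  0.0448]), np.float64(23.062383523529576)) (array([ 0.3955, -0.1708,  0.1688]), np.float64(23.062383523529576))
```

Request:
move_arm(targets=[[[0.05,-0.022,0,8,1],[0.1,-0.043,0,16,1],[0.15,-0.065,0,23,1],[0.2,-0.086,0,23,1],[0.25,-0.108,0.01,23,1],[0.3,-0.13,0.02,23,1],[0.35,-0.151,0.03,23,1],[0.395,-0.171,0.045,23,1],[0.395,-0.171,0.045,23,1],[0.395,-0.171,0.09,23,1],[0.395,-0.171,0.13,23,1],[0.395,-0.171,0.16,23,1],[0.395,-0.171,0.169,23,1],[0.395,-0.171,0.169,23,1]]], squeeze=20)

```text
time: 1.85
position: [0.4963, -0.1863, 0.0764]
ee_rot: [-3.141, 0.046, 0.001]
wrist_force: [-0.1, -1.2, 0.3]
grip_width: 0.0
```

```bash
python3 - <<'E'
from h import *
o=telemetry.get_obs();print(o["position"],o["grip_width"],o["wrist_force"],R.from_rotvec(o["ee_rot"]).as_matrix().round(3))
p,d=vision.get_image("top")
im=cv2.resize(p[100:240,260:460],None,fx=4,fy=4,interpolation=cv2.INTER_CUBIC);cv2.imwrite("pics/t1.png",im[:,:,::-1])
print(rel([.497,-.145,.076],88.3),rel([.502,.037,.076],88.3))
E
```

```text
[ 0.49630804 -0.18631653  0.07642803] 4.9339954150570426e-05 [-0.10051833 -1.16598264  0.34891899] [[ 1.    -0.029 -0.001]
 [-0.029 -1.     0.   ]
 [-0.001 -0.    -1.   ]]
(array([-0.0013, -0.0414,  0.0012]), np.float64(0.021097137819367617)) (array([-0.0017, -0.2235,  0.0011]), np.float64(0.021097137819367617))
```

View pics/t1.png

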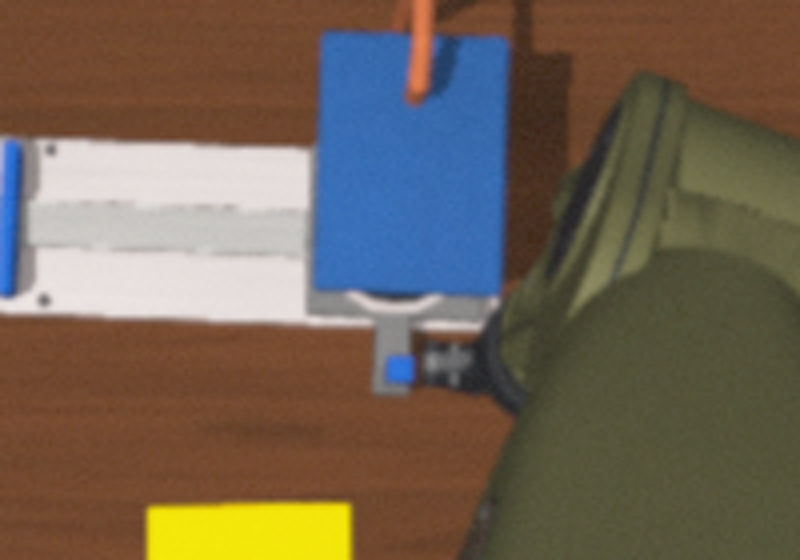

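```bash
python3 - <<'E'
from h import *
p,d=vision.get_image("top");c=vision.get_calibration("top");T=c["T"]
for (u,v) in [(405,150),(420,125),(395,165),(390,180),(385,190),(400,200),(430,150),(430,190)]:
    z=d[v,u];print(u,v,(T[:3,:3]@(z*np.array([(u-c["cx"])/c["fx"],(v-c["cy"])/c["fy"],1]))+T[:3,3]).round(3))
p,d=vision.get_image("scene")
cv2.imwrite("pics/s1.png",p[:,:,::-1])
E
```

```text
405 150 [ 0.505 -0.141  0.521]
420 125 [ 0.533 -0.156  0.546]
395 165 [ 0.51  -0.151  0.39 ]
390 180 [ 0.481 -0.138  0.415]
385 190 [ 0.484 -0.153  0.267]
400 200 [ 0.427 -0.114  0.621]
430 150 [ 0.496 -0.164  0.562]
430 190 [ 0.44  -0.151  0.605]
```

View pics/s1.png

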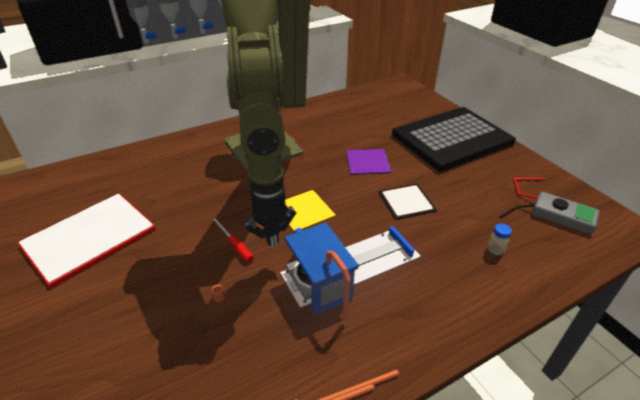

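The arm links are well above the hood, and the closed fingers sit just to the right of the post. I'll push now.

Request:
move_arm(targets=[[[0,-0.01,0,0,1],[0,-0.02,0,0,1],[0,-0.03,0,0,1],[0,-0.04,0,0,1],[0,-0.05,0,0,1],[0,-0.06,0,0,1],[0,-0.072,0,0,1],[0,-0.084,0,0,1],[-0.001,-0.096,0,0,1],[-0.001,-0.108,0,0,1],[-0.001,-0.12,0,0,1],[-0.001,-0.132,0,0,1],[-0.001,-0.144,0,0,1],[-0.001,-0.156,0,0,1],[-0.001,-0.168,0,0,1],[-0.001,-0.18,0,0,1],[-0.001,-0.188,0,0,1],[-0.001,-0.196,0,0,1],[-0.001,-0.203,0,0,1],[-0.001,-0.203,0,0,1]]])

```text
time: 4.5
position: [0.501, 0.0012, 0.0761]
ee_rot: [-3.127, 0.009, 0.002]
wrist_force: [-0.1, -0.5, 0.8]
grip_width: 0.0001
```

```bash
python3 - <<'E'
from h import *
p,d=vision.get_image("top")
im=cv2.resize(p[100:240,230:430],None,fx=4,fy=4,interpolation=cv2.INTER_CUBIC);cv2.imwrite("pics/t2.png",im[:,:,::-1])
for c,s,m in blobs(p,(100,120,60),(125,255,255)):print(c,s[4],onplane("top",[c],.086))
E
```

```text
[175.62211982  97.41013825] 217 [[0.73274076 0.32829118 0.086     ]]
[362.16778523 141.36877428] 2831 [[ 0.62520416 -0.12697948  0.086     ]]
[261.87804878 154.53658537] 164 [[0.59180284 0.1146803  0.086     ]]
```

View pics/t2.png

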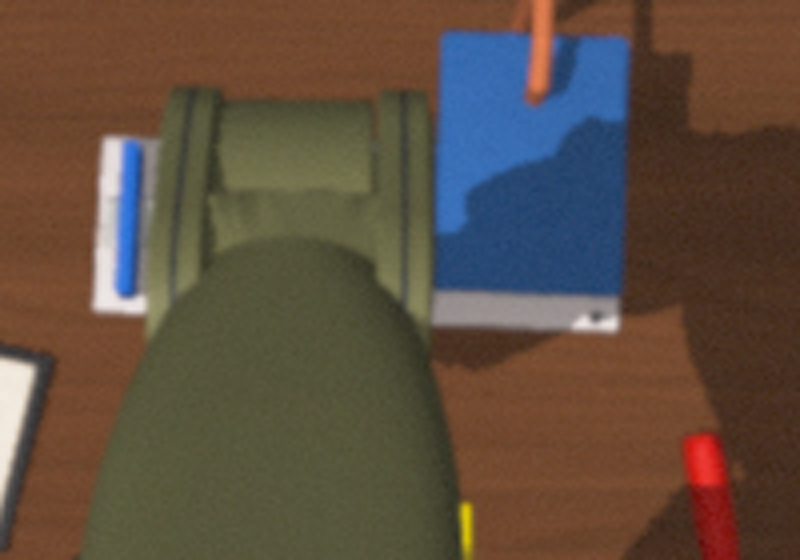

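The arm covers the carrier in the top view, so I'll check the state and the scene camera.

```bash
python3 - <<'E'
from h import *
o=telemetry.get_obs();print(o)
p,d=vision.get_image("scene")
im=cv2.resize(p[170:320,240:440],None,fx=4,fy=4,interpolation=cv2.INTER_CUBIC);cv2.imwrite("pics/s2.png",im[:,:,::-1])
E
```

```text
{'time': 4.55, 'joint_positions': array([-0.00679704,  0.35716592, -0.48063246,  0.73409979,  0.01468668,
        3.14055666]), 'qvel': array([-0.00168217, -0.00021453,  0.00076022, -0.00196868, -0.00354444,
       -0.0015681 ]), 'effort': array([ 2.85990431e-02, -4.08922684e+01,  2.03639495e+01, -1.17413708e-02,
        5.14563394e-02,  2.08578326e-04]), 'position': array([0.50102076, 0.00109443, 0.07612871]), 'ee_rot': array([-3.12688834e+00,  9.01975482e-03,  1.63273270e-03]), 'wrist_force': array([ 0.21481471, -0.49526064,  0.29208932]), 'wrist_torque': array([-0.01951463, -0.02308775, -0.02279582]), 'grip_width': 0.00021198876323797069}
```

View pics/s2.png

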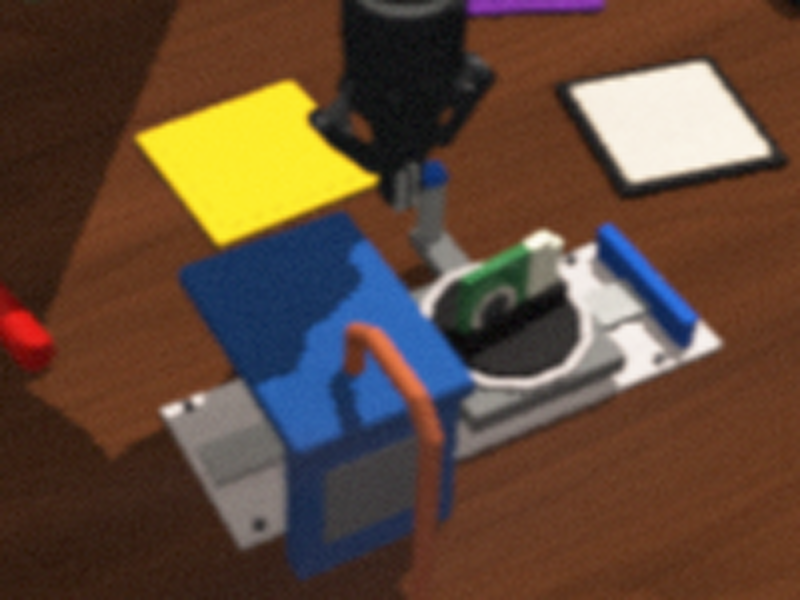

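The last joint reached its 3.14 limit and stopped the push. The carrier is clearly about 40 mm short of the stop. I'll back off, turn -90°, then go on.

Request:
move_arm(targets=[[[0,0.03,0,0,1],[0,0.03,0,-10,1],[0,0.03,0,-20,1],[0,0.03,0,-30,1],[0,0.03,0,-40,1],[0,0.03,0,-50,1],[0,0.03,0,-60,1],[0,0.03,0,-70,1],[0,0.03,0,-80,1],[0,0.03,0,-90,1],[0,0.03,0,-90,1]]])

```text
time: 5.98
position: [0.5011, -0.0291, 0.0758]
ee_rot: [-2.223, -2.205, -0.015]
wrist_force: [1.1, -0.4, 0.9]
grip_width: 0.0001
```

```bash
python3 - <<'E'
from h import *
o=telemetry.get_obs();print(o["position"],o["joint_positions"],R.from_rotvec(o["ee_rot"]).as_matrix().round(3))
p,d=vision.get_image("scene")
im=cv2.resize(p[170:320,240:440],None,fx=4,fy=4,interpolation=cv2.INTER_CUBIC);cv2.imwrite("pics/s3.png",im[:,:,::-1])
for c,s,m in blobs(p,(100,120,60),(125,255,255)):print(c,s[4],onplane("scene",[c],.08))
print(rel([.502,.03,.076],-1.7),rel([.502,.045,.076],-1.7))
E
```

```text
[ 0.50107613 -0.02908093  0.07584513] [-0.06659256  0.35900273 -0.47851904  0.73471568  0.01412193  1.5120742 ] [[ 0.008  1.    -0.   ]
 [ 1.    -0.008  0.014]
 [ 0.014 -0.001 -1.   ]]
[249.19512195  14.56097561] 82 [[-1.09647273  0.40538003  0.08      ]]
[234.07272727  20.36363636] 55 [[-1.0471229   0.30165212  0.08      ]]
[207.41666667  25.        ] 60 [[-1.04459564  0.1590467   0.08      ]]
[179.61904762  29.74603175] 63 [[-1.04332298  0.0179684   0.08      ]]
[150.39393939  34.59090909] 66 [[-1.04401214 -0.12261043  0.08      ]]
[347.83333333 213.02777778] 36 [[0.50363987 0.02388748 0.08      ]]
[320.1904936  259.03327239] 2735 [[ 0.60770796 -0.11634311  0.08      ]]
[502.49230769 230.38974359] 195 [[0.74547874 0.3250902  0.08      ]]
[401.30705394 240.65145228] 241 [[0.65145378 0.08367827 0.08      ]]
(array([0.0591, 0.0003, 0.0007]), np.float64(1.193889859499535)) (array([0.0741, 0.0002, 0.0009]), np.float64(1.193889859499535))
```

View pics/s3.png

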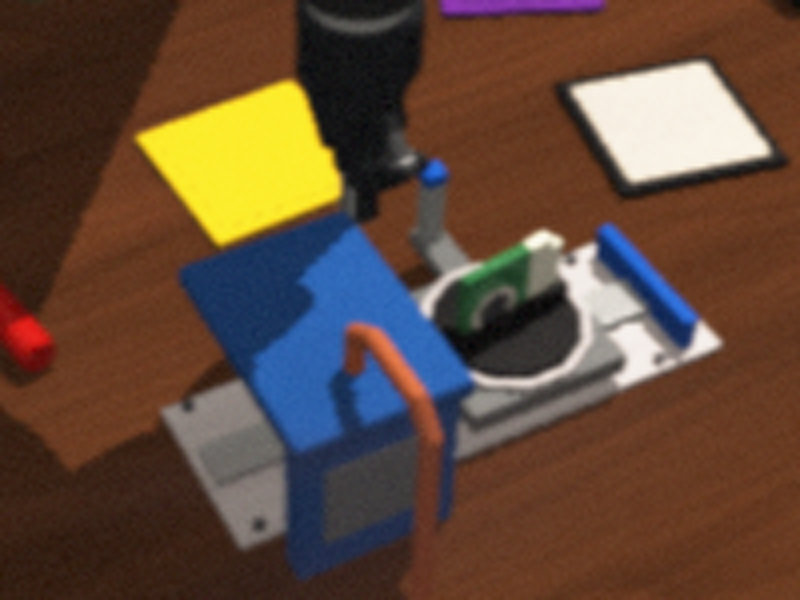

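The post is at y≈0.024 with about 35 mm left to travel. The plate is green and label-free on the camera's side, and its white notched end points toward the stop. Before going on, I'll check what `ctrl` publicly offers, because the final tilt needs thought: the moves only turn the tool about its own z.

```bash
python3 - <<'E'
import plant
from plant import ctrl,telemetry
print([x for x in dir(plant) if x[0]!='_']);print([x for x in dir(ctrl) if x[0]!='_']);print([x for x in dir(telemetry) if x[0]!='_'])
E
```

```text
['ctrl', 'hand_in', 'telemetry', 'vision']
['IKError', 'nose_length']
['get_obs']
```

Request:
move_arm(targets=[[[0.01,0,0,0,1],[0.02,0,0,1,1],[0.03,0,0,1,1],[0.04,0,0,1,1],[0.048,0,0,1,1],[0.056,0,0,1,1],[0.062,0,0,1,1],[0.066,0,0,1,1],[0.066,0,0,1,1]]])

```text
time: 7.15
position: [0.5014, 0.0374, 0.0768]
ee_rot: [-2.239, -2.188, -0.016]
wrist_force: [-0.5, 0.5, -0.1]
grip_width: -0.0002
```

Request:
move_arm(targets=[[[0.002,0,0,0,1],[0.004,0,0,0,1],[0.006,0,0,0,1],[0.006,0,0,0,1]]])

```text
time: 7.65
position: [0.5016, 0.043, 0.0768]
ee_rot: [-2.239, -2.188, -0.015]
wrist_force: [-1.1, -0.8, -0.3]
grip_width: 0.0002
```

```bash
python3 - <<'E'
from h import *
p,d=vision.get_image("scene")
im=cv2.resize(p[170:320,260:460],None,fx=4,fy=4,interpolation=cv2.INTER_CUBIC);cv2.imwrite("pics/s4.png",im[:,:,::-1])
for c,s,m in blobs(p,(100,120,60),(125,255,255)):
  if 330<c[0]<380:print(c,s[4],onplane("scene",[c],.08))
E
```

```text
[361.16 209.04] 25 [[0.50734114 0.06261888 0.08      ]]
```

View pics/s4.png

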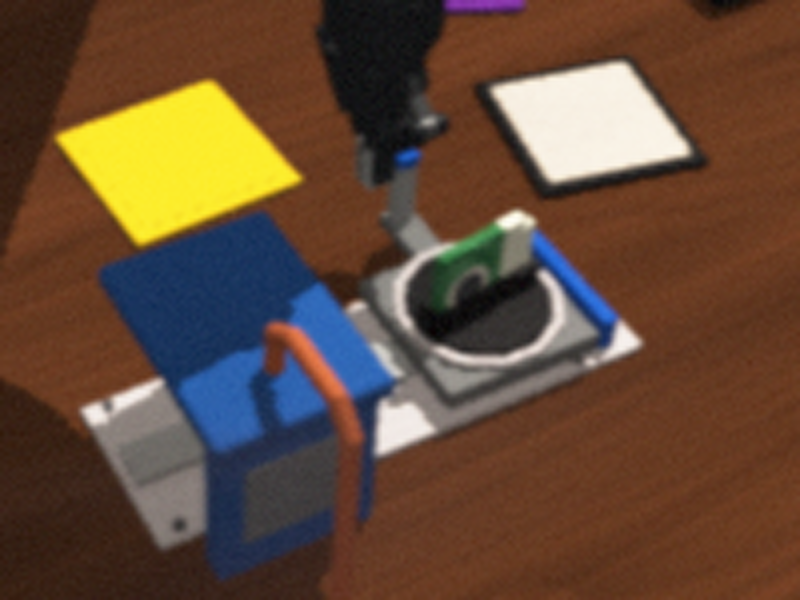

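Carrier is nearly at the blue bar. I'll press on until the force rises.

Request:
move_arm(targets=[[[0.0015,0,0,0,1],[0.003,0,0,0,1],[0.004,0,0,0,1],[0.004,0,0,0,1]]])

```text
time: 8.2
position: [0.5016, 0.0439, 0.0769]
ee_rot: [-2.245, -2.19, -0.007]
wrist_force: [-1.9, -9.7, 0.6]
grip_width: -0.0001
```

The force reached -9.7 N with the carrier stopped, so it's at the stop. I'll back away and lift to see the plate.

Request:
move_arm(targets=[[[-0.01,0,0,0,1],[-0.03,0,0,0,1],[-0.03,0,-0.04,0,0],[-0.05,-0.03,-0.1,0,-1],[-0.1,-0.07,-0.15,0,-1],[-0.15,-0.12,-0.15,0,-1],[-0.2,-0.15,-0.15,0,-1],[-0.2,-0.15,-0.15,0,-1]]])

```text
time: 9.2
position: [0.3459, -0.1531, 0.2249]
ee_rot: [-2.244, -2.186, -0.017]
wrist_force: [0.8, 0.4, -0.2]
grip_width: 0.0854
```

```bash
python3 - <<'E'
from h import *
o=telemetry.get_obs();print(o["position"],o["joint_positions"],R.from_rotvec(o["ee_rot"]).as_matrix().round(3))
for n,(r0,r1,c0,c1) in {"scene":(190,290,300,440),"top":(100,220,220,400)}.items():
    p,d=vision.get_image(n);np.savez(n+"5.npz",p=p,d=d)
    im=cv2.resize(p[r0:r1,c0:c1],None,fx=4.4,fy=4.4,interpolation=cv2.INTER_CUBIC);cv2.imwrite(f"pics/{n}5.png",im[:,:,::-1])
    for c,s,m in blobs(p,(100,120,60),(125,255,255)):
        if 240<c[0]<430:print(n,c,s[4],onplane(n,[c],.086),onplane(n,[c],.03))
    for c,s,m in blobs(p,(40,60,30),(90,255,255)):print(n,"green",c,s[4],rect(m).round(1).tolist())
E
```

```text
[ 0.34589298 -0.15306064  0.22491858] [-0.42759048  0.02246479 -0.48094639  1.07143571  0.01355942  1.16923651] [[ 0.026  1.     0.002]
 [ 1.    -0.026  0.014]
 [ 0.014  0.002 -1.   ]]
scene [360.84375 208.375  ] 32 [[0.51028976 0.05925421 0.086     ]] [[0.45838268 0.09746192 0.03      ]]
scene [319.5802099  258.05847076] 2668 [[ 0.60916042 -0.11877765  0.086     ]] [[ 0.56459045 -0.09378154  0.03      ]]
scene [403.47945205 241.34246575] 146 [[0.66025365 0.08255393 0.086     ]] [[0.61947526 0.12249069 0.03      ]]
scene green [584.99626866 212.60074627] 268 [[573.9000244140625, 216.3000030517578], [578.4000244140625, 202.8000030517578], [596.0999755859375, 208.6999969482422], [591.5999755859375, 222.1999969482422]]
scene green [376.25555556 235.07777778] 180 [[362.29998779296875, 236.5], [383.8999938964844, 224.89999389648438], [390.20001220703125, 236.6999969482422], [368.70001220703125, 248.3000030517578]]
top [362.48480565 141.34628975] 2830 [[ 0.62526286 -0.12774478  0.086     ]] [[ 0.63919018 -0.13341696  0.03      ]]
top [261.86503067 154.37423313] 163 [[0.59220016 0.11471911 0.086     ]] [[0.60425608 0.12277078 0.03      ]]
top [284.19047619 189.        ] 42 [[0.50837763 0.0597805  0.086     ]] [[0.51568906 0.06472256 0.03      ]]
top green [70.15654206 85.88317757] 428 [[55.0, 84.0], [77.80000305175781, 72.5999984741211], [85.19999694824219, 87.4000015258789], [62.400001525878906, 98.80000305175781]]
top green [291.87804878 149.02439024] 123 [[281.29998779296875, 147.3000030517578], [301.70001220703125, 143.6999969482422], [303.1000061035156, 151.8000030517578], [282.79998779296875, 155.39999389648438]]
```

View pics/scene5.png

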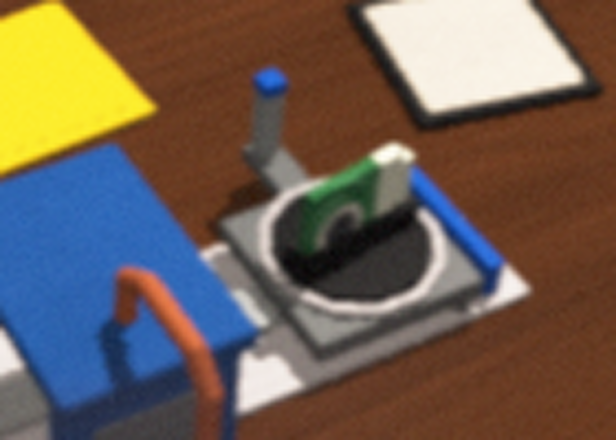

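View pics/top5.png

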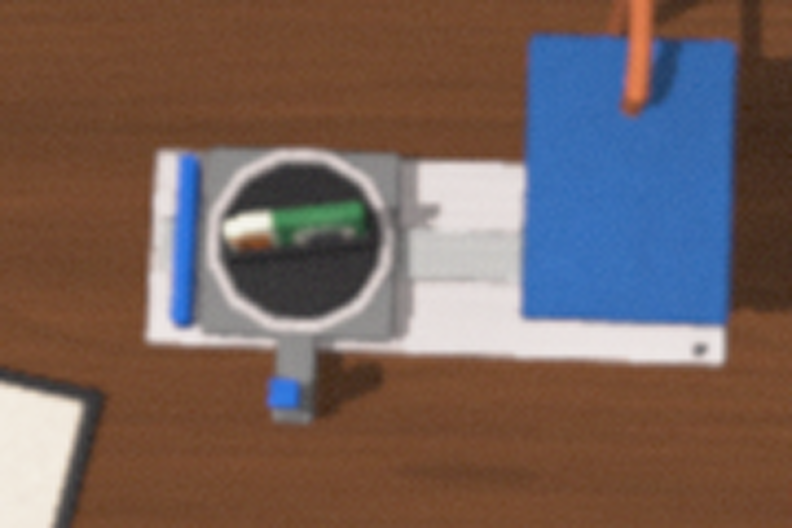

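The carrier is home: the post is at y=0.0598, against 0.059 expected. The orange label shows at (250,240) on the robot side. I'll zoom in for the plate's yaw.

```bash
python3 - <<'E'
from h import *
p=np.load("top5.npz")["p"];im=cv2.resize(p[136:166,265:309],None,fx=18,fy=18,interpolation=cv2.INTER_CUBIC);cv2.imwrite("pics/t5z.png",im[:,:,::-1])
p=np.load("scene5.npz")["p"];im=cv2.resize(p[218:252,358:402],None,fx=17,fy=17,interpolation=cv2.INTER_CUBIC);cv2.imwrite("pics/s5z.png",im[:,:,::-1])
E
```

```text
(no output)
```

View pics/t5z.png

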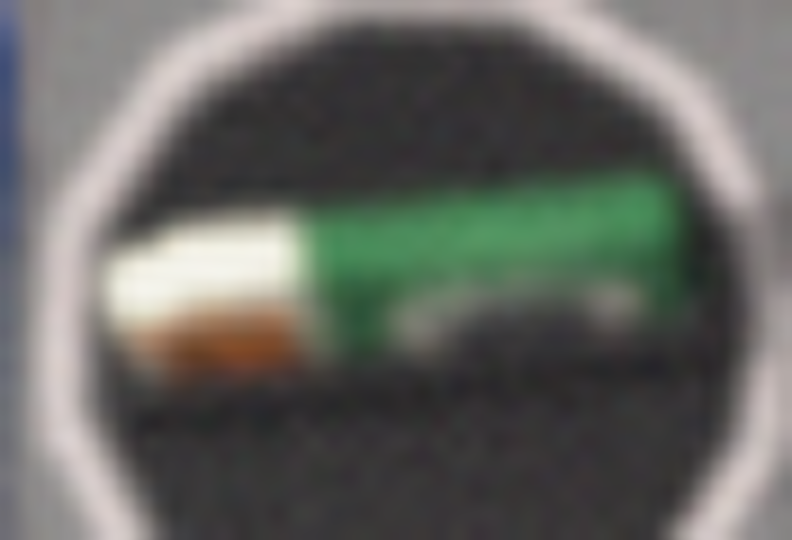

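View pics/s5z.png

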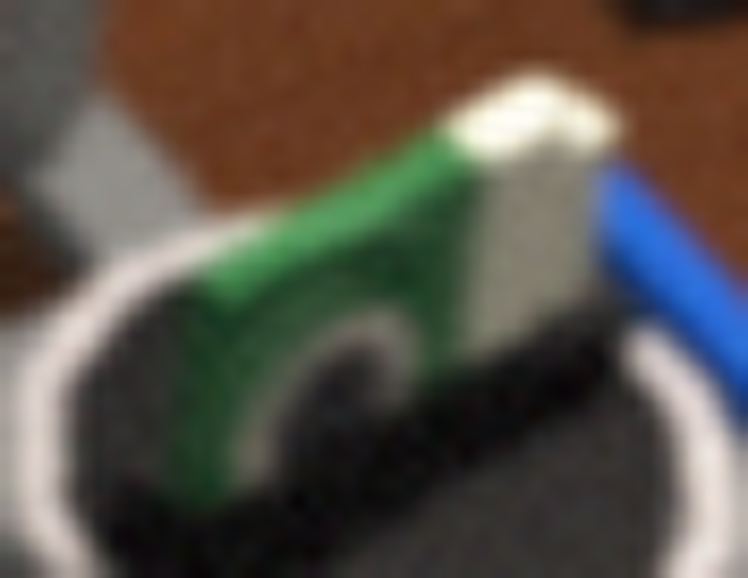

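```bash
python3 - <<'E'
from h import *
f=lambda a:np.array(a,float)/18+np.array([265,136])-.5+.5/18
far=onplane("top",f([(310,207),(660,178)]),.094)
ctr=onplane("top",f([(308,241),(687,212)]),.094)
g=lambda a:np.array(a,float)/17+np.array([358,218])-.5+.5/17
sc=onplane("scene",g([(440,130),(203,275)]),.094)   # label-side top edge? (robot side)
sn=onplane("scene",g([(478,158),(232,303)]),.094)   # camera side top edge
for n,q in dict(far=far,ctr=ctr,sc=sc,sn=sn).items():
    e=q[0]-q[1];print(n,q.round(4).tolist(),np.linalg.norm(e).round(4),np.degrees(np.arctan2(e[1],e[0])).round(1))
# turntable ring centre
for n in("top","scene"):
    p=np.load(n+"5.npz")["p"]
E
```

```text
far [[0.6086, 0.0663, 0.094], [0.6127, 0.0198, 0.094]] 0.0467 95.1
ctr [[0.604, 0.0665, 0.094], [0.6081, 0.0161, 0.094]] 0.0505 94.7
sc [[0.5974, 0.0678, 0.094], [0.6055, 0.021, 0.094]] 0.0475 99.8
sn [[0.6049, 0.0692, 0.094], [0.6121, 0.0214, 0.094]] 0.0483 98.6
```

Estimate: plate axis ≈97°, centre (0.604, 0.0556), label toward the robot. The grip point is at plate x=-10 mm.

```bash
python3 - <<'E'
from h import *
print(rel([.6052,.0457,.2],7),rel([.6052,.0457,.073],7))
E
```

```text
(array([0.2053, 0.2532, 0.0279]), np.float64(-8.567302941891384)) (array([0.2035, 0.253 , 0.1549]), np.float64(-8.567302941891384))
```

Request:
move_arm(targets=[[[0.035,0.043,0,-4,-1],[0.07,0.086,0,-8.5,-1],[0.105,0.13,0,-8.5,-1],[0.14,0.172,0.01,-8.5,-1],[0.175,0.216,0.02,-8.5,-1],[0.203,0.253,0.03,-8.5,-1],[0.203,0.253,0.05,-8.5,-1],[0.203,0.253,0.08,-8.5,-1],[0.203,0.253,0.08,-8.5,-1]]])

```text
time: 10.42
position: [0.6032, 0.0479, 0.1441]
ee_rot: [-2.067, -2.347, -0.011]
wrist_force: [0.4, -0.4, 0.5]
grip_width: 0.0855
```

```bash
python3 - <<'E'
from h import *
o=telemetry.get_obs();print(o["position"],o["joint_positions"],R.from_rotvec(o["ee_rot"]).as_matrix().round(3))
print(rel([.6052,.0457,.073],7))
p,d=vision.get_image("scene");im=cv2.resize(p[150:270,310:450],None,fx=5,fy=5,interpolation=cv2.INTER_CUBIC);cv2.imwrite("pics/s6.png",im[:,:,::-1])
E
```

```text
[0.60317466 0.04794205 0.14414605] [ 0.07177047  0.45483394 -0.11270303  1.00803951  0.01490151  1.51585339] [[-0.126  0.992 -0.006]
 [ 0.992  0.126  0.015]
 [ 0.015 -0.004 -1.   ]]
(array([-0.0036,  0.002 ,  0.0711]), np.float64(0.25635957516394114))
```

View pics/s6.png

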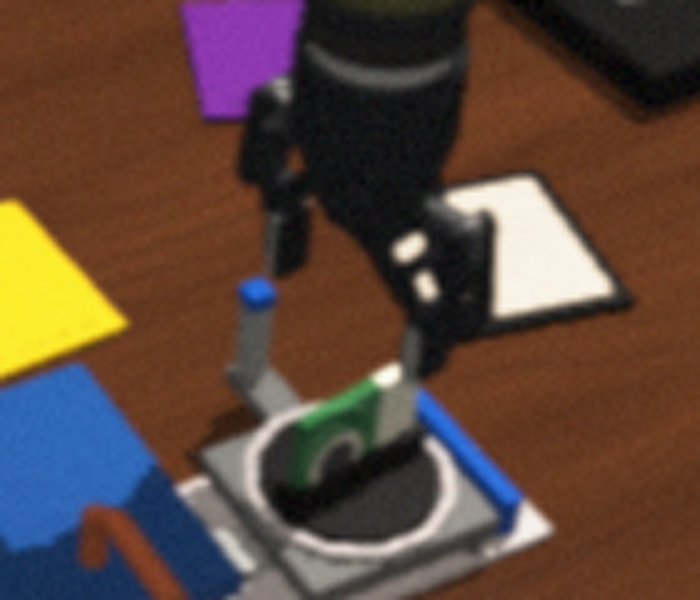

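Request:
move_arm(targets=[[[-0.004,0.002,0.02,0,-1],[-0.004,0.002,0.04,0,-1],[-0.004,0.002,0.055,0,-1],[-0.004,0.002,0.066,0,-1],[-0.004,0.002,0.071,0,-1],[-0.004,0.002,0.071,0,-1]]])

```text
time: 11.22
position: [0.6075, 0.0437, 0.0759]
ee_rot: [-2.072, -2.349, -0.016]
wrist_force: [0.3, 0.7, 0.5]
grip_width: 0.0854
```

```bash
python3 - <<'E'
from h import *
o=telemetry.get_obs();print(o["position"],o["joint_positions"],o["wrist_force"])
p,d=vision.get_image("scene");im=cv2.resize(p[170:260,330:430],None,fx=6,fy=6,interpolation=cv2.INTER_CUBIC);cv2.imwrite("pics/s7.png",im[:,:,::-1])
E
```

```text
[0.60749974 0.04374901 0.0759162 ] [ 0.06495098  0.51380174 -0.20651714  0.84969034  0.01379548  1.51064679] [0.34175092 0.68997272 0.51446823]
```

View pics/s7.png

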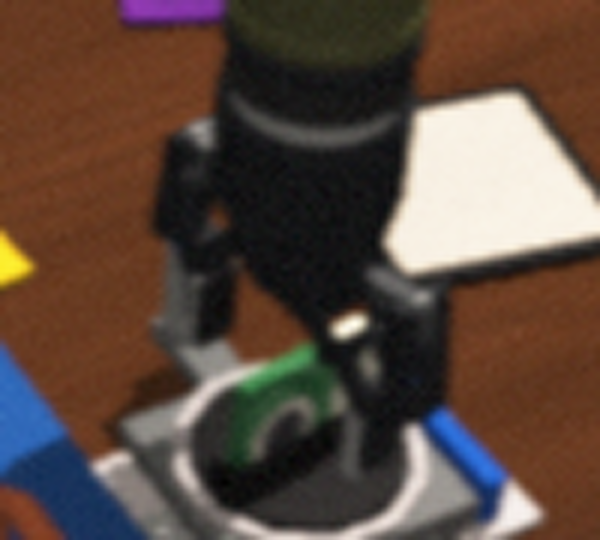

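Request:
move_arm(targets=[[[-0.001,-0.002,0.003,0,-1],[-0.001,-0.002,0.003,0,-0.5],[-0.001,-0.002,0.003,0,0],[-0.001,-0.002,0.003,0,0.4],[-0.001,-0.002,0.003,0,0.7],[-0.001,-0.002,0.003,0,1],[-0.001,-0.002,0.003,0,1],[-0.001,-0.002,0.003,0,1],[-0.001,-0.002,0.003,0,1]]], squeeze=40)

```text
time: 12.4
position: [0.6058, 0.0425, 0.073]
ee_rot: [-2.072, -2.349, -0.016]
wrist_force: [0.9, 0.2, 0.9]
grip_width: 0.0077
```

```bash
python3 - <<'E'
from h import *
o=telemetry.get_obs();print(o["position"],o["grip_width"],o["wrist_force"])
p,d=vision.get_image("scene");im=cv2.resize(p[170:260,330:430],None,fx=6,fy=6,interpolation=cv2.INTER_CUBIC);cv2.imwrite("pics/s8.png",im[:,:,::-1])
E
```

```text
[0.60575239 0.04252041 0.07298025] 0.0077349382693073605 [0.93380465 0.19345587 0.88345919]
```

View pics/s8.png

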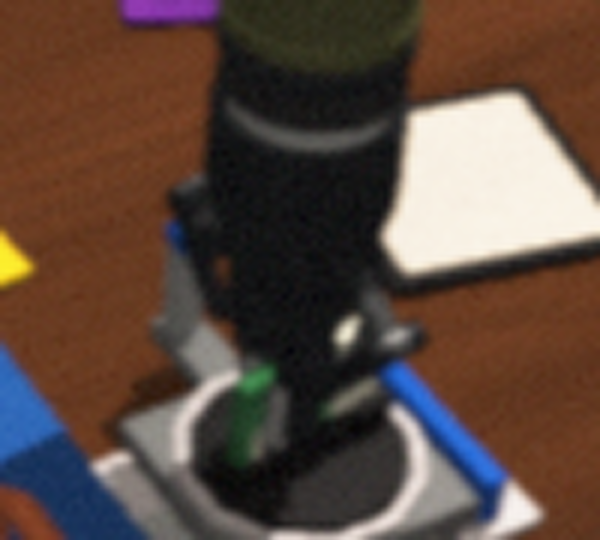

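It's gripped: the opening is 7.7 mm on glass, with green visible beside the pad and the frosted end clear. I'll lift straight up.

Request:
move_arm(targets=[[[0,0,-0.01,0,1],[0,0,-0.025,0,1],[0,0,-0.045,0,1],[0,0,-0.075,0,1],[0,0,-0.11,0,1],[0,0,-0.15,0,1],[0,0,-0.18,0,1],[0,0,-0.18,0,1]]], squeeze=60)

```text
time: 13.45
position: [0.6073, 0.0401, 0.2567]
ee_rot: [-2.075, -2.353, -0.024]
wrist_force: [-0.3, -0.1, -0.6]
grip_width: 0.0072
```

```bash
python3 - <<'E'
from h import *
o=telemetry.get_obs();print(o["position"],o["joint_positions"],o["grip_width"],o["wrist_force"])
p,d=vision.get_image("scene");im=cv2.resize(p[130:270,310:450],None,fx=4.2,fy=4.2,interpolation=cv2.INTER_CUBIC);cv2.imwrite("pics/s9.png",im[:,:,::-1])
E
```

```text
[0.60726192 0.04009085 0.25674789] [0.05900858 0.39641522 0.09314468 1.26001733 0.01373477 1.50474833] 0.0071654991239971525 [-0.28711598 -0.10824015 -0.62947591]
```

View pics/s9.png

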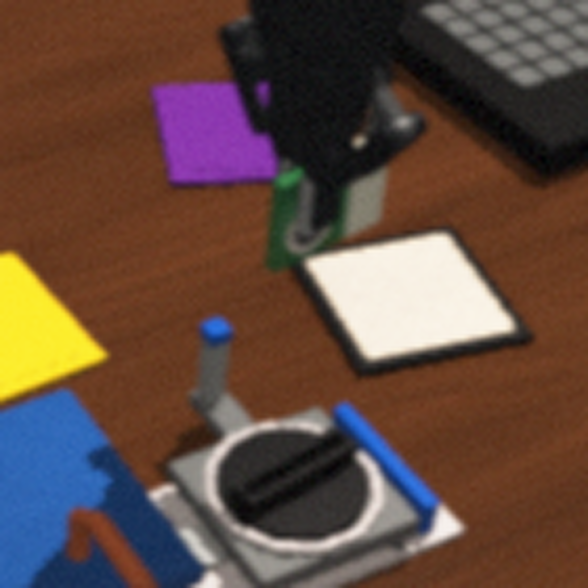

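The plate is free, and the empty slot is visible. The label now faces the robot (tool -y). To tip it label-up, the tool must point outward, with the label turned outward too. So I'll turn the tool -180° first; joint 6 goes from 1.5 to -1.6, which is in range.

Request:
move_arm(targets=[[[0,0,-0.01,-10,1],[0,0,-0.02,-20,1],[0,0,-0.03,-30,1],[0,0,-0.04,-40,1],[0,0,-0.05,-50,1],[0,0,-0.05,-60,1],[0,0,-0.05,-70,1],[0,0,-0.05,-80,1],[0,0,-0.05,-90,1],[0,0,-0.05,-100,1],[0,0,-0.05,-110,1],[0,0,-0.05,-120,1],[0,0,-0.05,-130,1],[0,0,-0.05,-140,1],[0,0,-0.05,-150,1],[0,0,-0.05,-160,1],[0,0,-0.05,-170,1],[0,0,-0.05,-180,1],[0,0,-0.05,-184,1],[0,0,-0.05,-184,1]]])

```text
time: 16.0
position: [0.6048, 0.0393, 0.3012]
ee_rot: [-2.42, 1.99, 0.017]
wrist_force: [-0.3, 0.2, -0.6]
grip_width: 0.0071
```

```bash
cat > kin.py <<'E'
import numpy as np
from scipy.optimize import least_squares
D=np.array([[.2607,-.1394,.5243,.2445],[.357166,-.480632,.5011,.0761],[.359,-.4785,.5019,.0758],[.0225,-.4809,.3783,.2249],[.4548,-.1127,.605,.1441],[.5138,-.2065,.609,.0759],[.3964,.0931,.6086,.2567]])
def f(p,j2,j3):
    c0,h,a,b,c,d=p;q=j2-j3
    return c0+a*np.sin(j2)+b*np.cos(j2)+c*np.cos(q)+d*np.sin(q), h+a*np.cos(j2)-b*np.sin(j2)-c*np.sin(q)+d*np.cos(q)
g=lambda p:np.r_[f(p,D[:,0],D[:,1])[0]-D[:,2],f(p,D[:,0],D[:,1])[1]-D[:,3]]
s=least_squares(lambda p:np.r_[g(p),1e-4*p],[0,0,.35,0,.35,0])
E
python3 - <<'E'
from kin import *
print(s.x.round(4),np.abs(s.fun).max())
from h import *
o=telemetry.get_obs();print(o["position"],o["joint_positions"],o["grip_width"],R.from_rotvec(o["ee_rot"]).as_matrix().round(3))
E
```

```text
[-0.0007 -0.2101  0.5722 -0.0009  0.3877  0.057 ] 0.0024814513754849443
[0.60475238 0.03930362 0.30122046] [ 0.05793627  0.39199571  0.20067007  1.38190256  0.01377385 -1.70692612] 0.007102575939307524 [[ 0.193 -0.981 -0.003]
 [-0.981 -0.193  0.014]
 [-0.014  0.001 -1.   ]]
```

Request:
move_arm(targets=[[[0,-0.04,0,4,1],[0,-0.08,0,7,1],[0,-0.13,0,7,1],[0,-0.18,0,7,1],[0,-0.23,0,7,1],[0,-0.28,0,7,1],[0,-0.33,0,7,1],[0,-0.38,0,7,1],[0,-0.43,0,7,1],[0,-0.48,0,7,1],[0,-0.48,0,7,1]]])

```text
time: 17.38
position: [0.8657, 0.1034, 0.241]
ee_rot: [-2.259, 2.102, -0.045]
wrist_force: [-0.6, 0.4, -0.7]
grip_width: 0.0072
```

```bash
python3 - <<'E'
from h import *
o=telemetry.get_obs();print(o["position"],o["joint_positions"],o["grip_width"],o["wrist_force"],R.from_rotvec(o["ee_rot"]).as_matrix().round(3))
E
```

```text
[0.86573239 0.10341615 0.24096657] [ 0.11399664  1.06136597  1.3633018   1.81126524  0.0139298  -1.52822206] 0.00722038720402278 [-0.61350699  0.36411204 -0.7327652 ] [[ 0.072 -0.996  0.059]
 [-0.997 -0.071  0.021]
 [-0.017 -0.061 -0.998]]
```

Pushing past full reach tips the tool outward a little (3.5°), and that tilt stays in the commanded pose. Joint 4's limit should give much more tilt as the arm rises, so I'll try going straight up.

Request:
move_arm(targets=[[[0,0,-0.03,0,1],[0,0,-0.07,0,1],[0,0,-0.12,0,1],[0,0,-0.17,0,1],[0,0,-0.22,0,1],[0,0,-0.27,0,1],[0,0,-0.32,0,1],[0,0,-0.37,0,1],[0,0,-0.42,0,1],[0,0,-0.47,0,1],[0,0,-0.52,0,1],[0,0,-0.57,0,1],[0,0,-0.6,0,1],[0,0,-0.6,0,1]]])

```text
time: 19.12
position: [0.6734, 0.0764, 0.5247]
ee_rot: [-2.216, 2.062, -0.118]
wrist_force: [0.1, -0.4, -1.2]
grip_width: 0.0072
```

```bash
python3 - <<'E'
from h import *
o=telemetry.get_obs();print(o["position"],o["joint_positions"],o["grip_width"],o["wrist_force"],R.from_rotvec(o["ee_rot"]).as_matrix().round(3))
E
```

```text
[0.67335543 0.07642159 0.52471222] [ 0.10636161  0.6834996   1.36455075  2.11626658  0.01470524 -1.53526327] 0.007221563745776423 [ 0.09634331 -0.4033739  -1.19399656] [[ 0.073 -0.988  0.133]
 [-0.997 -0.07   0.029]
 [-0.019 -0.135 -0.991]]
```

Request:
move_arm(targets=[[[0,0.02,-0.05,0,1],[0,0.04,-0.1,0,1],[0,0.06,-0.15,0,1],[0,0.08,-0.2,0,1],[0,0.1,-0.25,0,1],[0,0.12,-0.3,0,1],[0,0.14,-0.35,0,1],[0,0.16,-0.4,0,1],[0,0.18,-0.45,0,1],[0,0.2,-0.5,0,1],[0,0.22,-0.55,0,1],[0,0.24,-0.6,0,1],[0,0.26,-0.65,0,1],[0,0.28,-0.7,0,1],[0,0.28,-0.7,0,1]]])

```text
time: 21.0
position: [0.6279, 0.0812, 0.6083]
ee_rot: [-2.139, 1.992, -0.234]
wrist_force: [0.2, 0.7, -0.6]
grip_width: 0.0074
```

```bash
python3 - <<'E'
from h import *
o=telemetry.get_obs();print(o["position"],o["joint_positions"],o["grip_width"],o["wrist_force"],R.from_rotvec(o["ee_rot"]).as_matrix().round(3))
E
```

```text
[0.62788235 0.08119591 0.60832145] [ 0.12265527  0.55593648  1.36428969  2.11640093  0.01229075 -1.51750934] 0.007365055599461838 [ 0.17901008  0.71613649 -0.58213261] [[ 0.074 -0.964  0.256]
 [-0.997 -0.065  0.044]
 [-0.026 -0.259 -0.966]]
```

Each call adds tilt that then sticks, and it settles within a few rows. I'll use short repeated calls along the same tool direction.

Request:
move_arm(targets=[[[0,0.25,-0.75,0,1],[0,0.25,-0.75,0,1],[0,0.25,-0.75,0,1],[0,0.25,-0.75,0,1]]])

```text
time: 21.5
position: [0.5798, 0.0795, 0.6773]
ee_rot: [-2.068, 1.927, -0.331]
wrist_force: [0.1, -0.4, -0.9]
grip_width: 0.0072
```

Request:
move_arm(targets=[[[0,0.25,-0.75,0,1],[0,0.25,-0.75,0,1],[0,0.25,-0.75,0,1],[0,0.25,-0.75,0,1]]])

```text
time: 22.0
position: [0.5253, 0.0773, 0.739]
ee_rot: [-1.996, 1.861, -0.418]
wrist_force: [0.0, -0.9, -0.9]
grip_width: 0.0074
```

```bash
python3 - <<'E'
from h import *
o=telemetry.get_obs();print(o["time"],o["position"],o["joint_positions"],o["grip_width"],o["wrist_force"],R.from_rotvec(o["ee_rot"]).as_matrix().round(3))
E
```

```text
22.0 [0.52532253 0.07733962 0.73896541] [ 0.14311319  0.33239456  1.36419944  2.1161622   0.00530273 -1.49647947] 0.007403903611340487 [ 0.0398812  -0.85152898 -0.92381008] [[ 0.08  -0.883  0.462]
 [-0.996 -0.052  0.072]
 [-0.039 -0.466 -0.884]]
```

Request:
move_arm(targets=[[[0,0.25,-0.75,0,1],[0,0.25,-0.75,0,1],[0,0.25,-0.75,0,1],[0,0.25,-0.75,0,1]]])

```text
time: 22.5
position: [0.464, 0.0741, 0.7946]
ee_rot: [-1.922, 1.791, -0.499]
wrist_force: [0.6, 0.1, -1.5]
grip_width: 0.0072
```

Request:
move_arm(targets=[[[0,0.25,-0.75,0,1],[0,0.25,-0.75,0,1],[0,0.25,-0.75,0,1],[0,0.25,-0.75,0,1]]])

```text
time: 23.0
position: [0.3973, 0.0679, 0.8432]
ee_rot: [-1.846, 1.719, -0.573]
wrist_force: [0.5, -0.6, -0.0]
grip_width: 0.007
```

Request:
move_arm(targets=[[[0,0.25,-0.75,0,1],[0,0.25,-0.75,0,1],[0,0.25,-0.75,0,1],[0,0.25,-0.75,0,1]]])

```text
time: 23.5
position: [0.3244, 0.0283, 0.8965]
ee_rot: [-1.735, 1.601, -0.643]
wrist_force: [0.0, -0.4, -0.3]
grip_width: 0.0072
```

Request:
move_arm(targets=[[[0,0.25,-0.75,0,1],[0,0.25,-0.75,0,1],[0,0.25,-0.75,0,1],[0,0.25,-0.75,0,1]]])

```text
time: 24.0
position: [0.2039, 0.0156, 0.941]
ee_rot: [-1.622, 1.496, -0.765]
wrist_force: [-0.9, 0.6, -0.9]
grip_width: 0.0074
```

Request:
move_arm(targets=[[[0,0.25,-0.75,0,1],[0,0.25,-0.75,0,1],[0,0.25,-0.75,0,1],[0,0.25,-0.75,0,1]]])

```text
time: 24.5
position: [0.1048, 0.0159, 0.9544]
ee_rot: [-1.549, 1.423, -0.82]
wrist_force: [0.5, -0.1, -0.6]
grip_width: 0.0071
```

```bash
python3 - <<'E'
from h import *
o=telemetry.get_obs();print(o["time"],o["position"],o["joint_positions"],o["grip_width"],o["wrist_force"],R.from_rotvec(o["ee_rot"]).as_matrix().round(3))
E
```

```text
24.5 [0.10480799 0.01586776 0.95440709] [ 0.18645108 -0.31980234  1.36435772  2.11620743 -0.01251924 -1.47677576] 0.007096088532624607 [ 0.47075712 -0.0574524  -0.64228959] [[ 0.135 -0.426  0.895]
 [-0.988  0.015  0.156]
 [-0.08  -0.905 -0.419]]
```

The tool now points 25° below horizontal. The label normal (-tool y) has an elevation of 65°, and it's facing outward. Next I'll compute the way to the pad.

```bash
cat >> h.py <<'E'
def shift_to_mid(mid):
    o=telemetry.get_obs();M=R.from_rotvec(o["ee_rot"]).as_matrix()
    cur=o["position"]+M@np.array([.013,0,.007]);return (M.T@(np.array(mid)-cur)).round(4),cur.round(4)
E
python3 - <<'E'
from h import *
for m in ([.4,.15,.65],[.471,.2513,.40],[.471,.2513,.157]):print(shift_to_mid(m))
p=np.load("top5.npz")["p"]
for c,s,m in blobs(p,(0,0,170),(180,60,255)):
    if 190<c[0]<235: print(c,s[4],onplane("top",rect(m),.007).mean(0))
p=np.load("scene5.npz")["p"]
for c,s,m in blobs(p,(0,0,170),(180,60,255)):
    if 380<c[0]<440 and s[4]>300: print(c,s[4],onplane("scene",rect(m),.007).mean(0),onplane("scene",[c],.007))
E
```

```text
(array([-0.0813,  0.1516,  0.4055]), array([0.1128, 0.0041, 0.9504]))
(array([-0.1518,  0.3491,  0.5895]), array([0.1128, 0.0041, 0.9504]))
(array([-0.1323,  0.5689,  0.6912]), array([0.1128, 0.0041, 0.9504]))
[212.32053333 207.28746667] 1875 [0.47098136 0.25125204 0.007     ]
[406.88853162 199.98606645] 933 [0.46956239 0.254859   0.007     ] [[0.47161212 0.25198243 0.007     ]]
```

Request:
move_arm(targets=[[[-0.005,0.01,0.025,0,1],[-0.013,0.025,0.067,0,1],[-0.023,0.042,0.113,0,1],[-0.032,0.06,0.16,0,1],[-0.042,0.078,0.21,0,1],[-0.052,0.096,0.26,0,1],[-0.06,0.114,0.305,0,1],[-0.07,0.132,0.35,0,1],[-0.081,0.152,0.405,0,1],[-0.09,0.185,0.435,0,1],[-0.105,0.225,0.47,0,1],[-0.12,0.265,0.51,0,1],[-0.135,0.305,0.55,0,1],[-0.152,0.349,0.59,0,1],[-0.152,0.349,0.59,0,1],[-0.152,0.349,0.59,0,1]]])

```text
time: 26.5
position: [0.2577, 0.1576, 0.5672]
ee_rot: [-1.536, 1.442, -0.785]
wrist_force: [1.9, -0.5, -1.0]
grip_width: 0.007
```

```bash
python3 - <<'E'
from h import *
o=telemetry.get_obs();print(o["time"],o["position"],o["joint_positions"],o["grip_width"],o["wrist_force"],R.from_rotvec(o["ee_rot"]).as_matrix().round(3))
print(shift_to_mid([.471,.2515,.157]))
p,d=vision.get_image("scene");cv2.imwrite("pics/s10.png",p[:,:,::-1])
E
```

```text
26.5 [0.25766941 0.15757416 0.56718073] [-1.43679818 -0.82945691 -0.39464901  2.11605412  1.12466933 -3.14054109] 0.007004511188583039 [ 1.85697972 -0.53484132 -0.98865586] [[ 0.132 -0.441  0.888]
 [-0.985  0.042  0.168]
 [-0.111 -0.897 -0.429]]
(array([-0.0317,  0.2776,  0.374 ]), array([0.2656, 0.1459, 0.5627]))
```

View pics/s10.png

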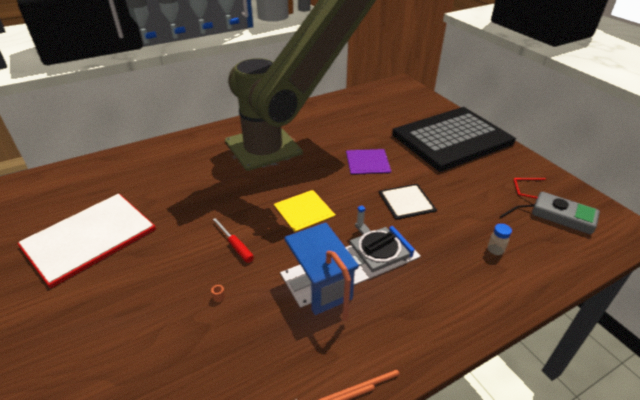

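The wrist passed close above the base axis, and the arm flipped into a bad branch (j1=-1.44, leaning back). The plate is still held. I'll bring the wrist round on the -y side, forward, and then back.

```bash
python3 - <<'E'
from h import *
for t in ([.3,-.15,.57],[.55,-.15,.57],[.6,.1,.5]):print(rel(t)[0])
E
```

```text
[ 0.3084 -0.0341 -0.0152]
[ 0.3414 -0.1444  0.2067]
[ 0.1096 -0.0933  0.323 ]
```

Request:
move_arm(targets=[[[0.04,-0.004,0,0,1],[0.08,-0.008,0,0,1],[0.12,-0.012,-0.005,0,1],[0.16,-0.018,-0.01,0,1],[0.2,-0.022,-0.01,0,1],[0.24,-0.026,-0.01,0,1],[0.28,-0.03,-0.015,0,1],[0.31,-0.034,-0.015,0,1],[0.31,-0.034,-0.015,0,1]]])

```text
time: 27.68
position: [0.3006, -0.1534, 0.5687]
ee_rot: [-1.535, 1.443, -0.784]
wrist_force: [0.9, 0.2, -0.6]
grip_width: 0.0071
```

```bash
python3 - <<'E'
from h import *
o=telemetry.get_obs();print(o["time"],o["position"],o["joint_positions"],o["grip_width"],R.from_rotvec(o["ee_rot"]).as_matrix().round(3))
for t in ([.55,-.15,.57],[.6,.1,.5]):print(rel(t)[0])
E
```

```text
27.675 [ 0.300559   -0.15336207  0.5687013 ] [-1.43209863 -0.29832189 -0.29984603  1.67159122  1.12511412 -3.12925016] 0.0070835475309692815 [[ 0.132 -0.441  0.888]
 [-0.985  0.044  0.168]
 [-0.113 -0.896 -0.429]]
[ 0.0295 -0.1111  0.2214]
[-0.2022 -0.0595  0.3379]
```

Request:
move_arm(targets=[[[0.004,-0.018,0.035,0,1],[0.009,-0.037,0.073,0,1],[0.015,-0.055,0.11,0,1],[0.02,-0.074,0.148,0,1],[0.025,-0.092,0.185,0,1],[0.03,-0.111,0.221,0,1],[0.03,-0.111,0.221,0,1],[0.03,-0.111,0.221,0,1]]])

```text
time: 28.68
position: [0.5488, -0.1476, 0.5698]
ee_rot: [-1.537, 1.443, -0.783]
wrist_force: [0.1, 0.6, -0.3]
grip_width: 0.007
```

```bash
python3 - <<'E'
from h import *
o=telemetry.get_obs();print(o["time"],o["position"],o["joint_positions"],o["grip_width"],R.from_rotvec(o["ee_rot"]).as_matrix().round(3))
for t in ([.6,.1,.5],[.58,.23,.35]):print(rel(t)[0])
print(shift_to_mid([.471,.2515,.157]))
E
```

```text
28.675 [ 0.54880391 -0.14761451  0.56976289] [-0.62354612 -0.26527015 -0.40874129  0.46194014  0.71387559 -1.87136161] 0.006991177091349072 [[ 0.133 -0.443  0.887]
 [-0.985  0.043  0.169]
 [-0.112 -0.896 -0.43 ]]
[-0.2292  0.0504  0.1172]
[-0.343   0.1992  0.1859]
(array([-0.3699,  0.4212,  0.1689]), array([ 0.5567, -0.1592,  0.5653]))
```

Back on the good branch. I'll go on to a point in front of and above the pad.

Request:
move_arm(targets=[[[-0.035,0.008,0.018,0,1],[-0.075,0.016,0.038,0,1],[-0.115,0.025,0.058,0,1],[-0.155,0.034,0.078,0,1],[-0.195,0.043,0.1,0,1],[-0.229,0.05,0.117,0,1],[-0.26,0.087,0.135,0,1],[-0.287,0.125,0.152,0,1],[-0.315,0.162,0.168,0,1],[-0.343,0.199,0.186,0,1],[-0.343,0.199,0.186,0,1],[-0.343,0.199,0.186,0,1]]])

```text
time: 30.18
position: [0.5819, 0.2281, 0.3518]
ee_rot: [-1.534, 1.443, -0.787]
wrist_force: [-0.9, 0.6, -0.0]
grip_width: 0.0069
```

```bash
python3 - <<'E'
from h import *
o=telemetry.get_obs();print(o["time"],o["position"],o["joint_positions"],o["grip_width"],R.from_rotvec(o["ee_rot"]).as_matrix().round(3))
print(shift_to_mid([.5,.25,.25]),shift_to_mid([.471,.2515,.157]))
p,d=vision.get_image("scene");cv2.imwrite("pics/s11.png",p[:,:,::-1])
E
```

```text
30.175 [0.58188389 0.22805088 0.35176323] [ 0.519471   -0.09692056 -0.93346675 -0.37230695 -0.30117933 -1.29979303] 0.00685495145838819 [[ 0.131 -0.44   0.889]
 [-0.985  0.043  0.166]
 [-0.111 -0.897 -0.428]]
(array([-0.034 ,  0.1282, -0.0326]), array([0.5898, 0.2164, 0.3473])) (array([-0.0289,  0.2245, -0.0183]), array([0.5898, 0.2164, 0.3473]))
```

View pics/s11.png

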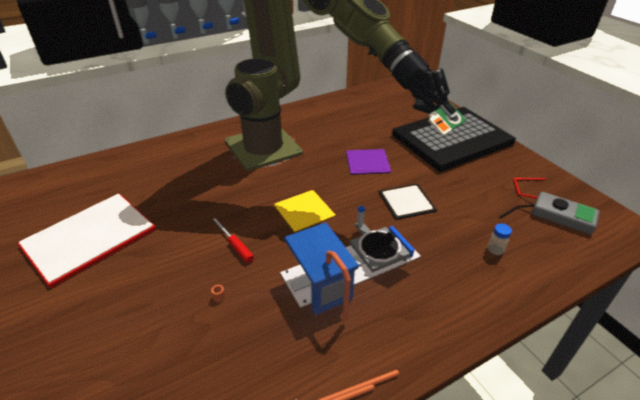

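The plate is seen with the orange label up and the frosted end at left, at (440,122). Now down to the target.

Request:
move_arm(targets=[[[-0.008,0.03,-0.008,0,1],[-0.017,0.063,-0.016,0,1],[-0.025,0.096,-0.024,0,1],[-0.034,0.128,-0.03,0,1],[-0.032,0.155,-0.026,0,1],[-0.03,0.18,-0.023,0,1],[-0.029,0.205,-0.02,0,1],[-0.029,0.2245,-0.018,0,1],[-0.029,0.2245,-0.018,0,1],[-0.029,0.2245,-0.018,0,1]]])

```text
time: 31.48
position: [0.4758, 0.2841, 0.1797]
ee_rot: [-1.549, 1.476, -0.789]
wrist_force: [-0.4, -0.1, -0.1]
grip_width: 0.0072
```

```bash
python3 - <<'E'
from h import *
o=telemetry.get_obs();print(o["time"],o["position"],o["joint_positions"],o["grip_width"],o["wrist_force"],R.from_rotvec(o["ee_rot"]).as_matrix().round(3))
print(shift_to_mid([.471,.2515,.157]))
for n in("scene","top"):
    p,d=vision.get_image(n);np.savez(n+"12.npz",p=p,d=d);a,b,c,e=(120,260,320,480) if n=="scene" else (130,270,140,300)
    cv2.imwrite(f"pics/{n}12.png",cv2.resize(p[a:b,c:e],None,fx=4.2,fy=4.2,interpolation=cv2.INTER_CUBIC)[:,:,::-1])
E
```

```text
31.475 [0.47580545 0.28412351 0.17970694] [ 0.85945326  0.24576535 -1.28087354 -0.94091571 -0.60760785 -1.09309933] 0.00721241259800522 [-0.43037749 -0.11657614 -0.13504646] [[ 0.111 -0.464  0.879]
 [-0.989  0.04   0.146]
 [-0.103 -0.885 -0.454]]
(array([ 0.0211,  0.021 , -0.0057]), array([0.4834, 0.2723, 0.1752]))
```

View pics/scene12.png

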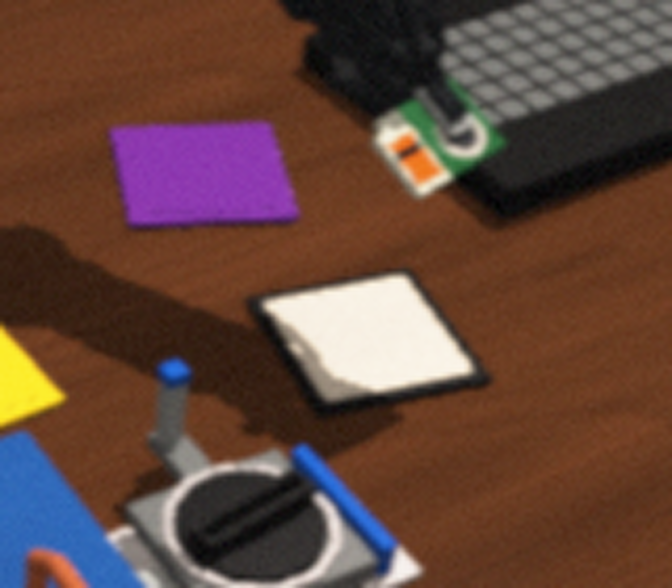

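View pics/top12.png

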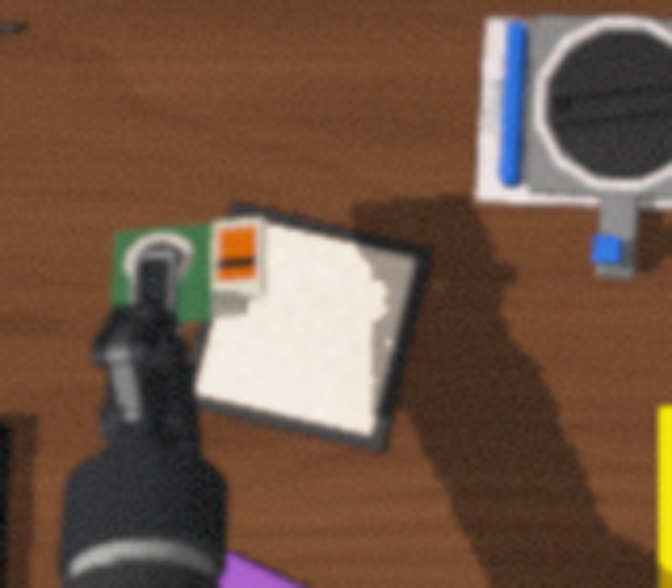

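Joint 3 is at its limit and the plate is about 3 cm off the target. I'll overdrive toward it, trading away some of the spare tilt.

Request:
move_arm(targets=[[[0.05,0.05,-0.014,0,1],[0.05,0.05,-0.014,0,1],[0.05,0.05,-0.014,0,1]]])

```text
time: 31.95
position: [0.4622, 0.2671, 0.1653]
ee_rot: [-1.576, 1.528, -0.793]
wrist_force: [-0.2, -0.1, -1.1]
grip_width: 0.007
```

```bash
cat > st.py <<'E'
from h import *
o=telemetry.get_obs();M=R.from_rotvec(o["ee_rot"]).as_matrix();print(o["time"],o["position"],o["joint_positions"],o["grip_width"],M.round(3),"tilt",np.degrees(np.arcsin(-M[2,1])))
print(shift_to_mid([.471,.2515,.157]),o["qvel"].round(3))
E
python3 st.py
```

```text
31.95 [0.4622282  0.26709428 0.16534865] [ 0.86530554  0.21853984 -1.2822669  -0.84349852 -0.6227141  -1.0501546 ] 0.007011513761539349 [[ 0.08  -0.502  0.861]
 [-0.993  0.033  0.111]
 [-0.085 -0.864 -0.496]] tilt 59.76998799508293
(array([0.0039, 0.0023, 0.003 ]), array([0.4693, 0.255 , 0.1608])) [ 0.003  0.011  0.006 -0.009 -0.     0.   ]
```

By kinematics, the plate middle is now at (.469,.255,.161) with 60° tilt. I'll let it settle and check with both cameras.

Request:
move_arm(targets=[[[0.004,0.002,0.001,0,1],[0.004,0.002,0.001,0,1],[0.004,0.002,0.001,0,1],[0.004,0.002,0.001,0,1]]])

```text
time: 32.45
position: [0.463, 0.2649, 0.1635]
ee_rot: [-1.58, 1.532, -0.794]
wrist_force: [0.2, 0.3, -1.1]
grip_width: 0.0072
```

```bash
python3 st.py; python3 - <<'E'
from h import *
print(telemetry.get_obs()["wrist_force"])
for n in("scene","top"):
    p,d=vision.get_image(n);np.savez(n+"13.npz",p=p,d=d);a,b,c,e=(110,280,300,500) if n=="scene" else (130,270,140,300)
    cv2.imwrite(f"pics/{n}13.png",cv2.resize(p[a:b,c:e],None,fx=4,fy=4,interpolation=cv2.INTER_CUBIC)[:,:,::-1])
    m=proj(n,[[.471,.2515,.157]]);print(n,(m-[c,a])*4)
    for c_,s,m in blobs(p,(100,120,60),(125,255,255)):
        if 240<c_[0]<430:print(n,c_,s[4],onplane(n,[c_],.086)[0])
E
```

```text
32.45 [0.46303028 0.26489849 0.16346524] [ 0.85913366  0.22005427 -1.28245688 -0.84150783 -0.61843484 -1.05234949] 0.007214635988211738 [[ 0.078 -0.506  0.859]
 [-0.994  0.032  0.108]
 [-0.082 -0.862 -0.5  ]] tilt 59.54351655349373
(array([0.0015, 0.0011, 0.0016]), array([0.4701, 0.2527, 0.1589])) [ 0.001 -0.001 -0.    -0.001 -0.    -0.001]
[ 0.16553244  0.33720257 -1.07497197]
scene [[454.82938779 190.91828557]]
scene [249.14634146  14.34146341] 82 [-1.08174785  0.39973067  0.086     ]
scene [361.         208.14634146] 41 [0.50973183 0.06010564 0.086     ]
scene [319.64368677 257.97152492] 2669 [ 0.60899773 -0.11851982  0.086     ]
scene [401.60714286 239.32738095] 168 [0.65263266 0.08277833 0.086     ]
top [[218.41246979 284.66295515]]
top [362.47067138 141.37738516] 2830 [ 0.62518618 -0.1277103   0.086     ]
top [261.84146341 154.37195122] 164 [0.59220549 0.11477602 0.086     ]
top [284.19047619 189.        ] 42 [0.50837763 0.0597805  0.086     ]
```

View pics/scene13.png

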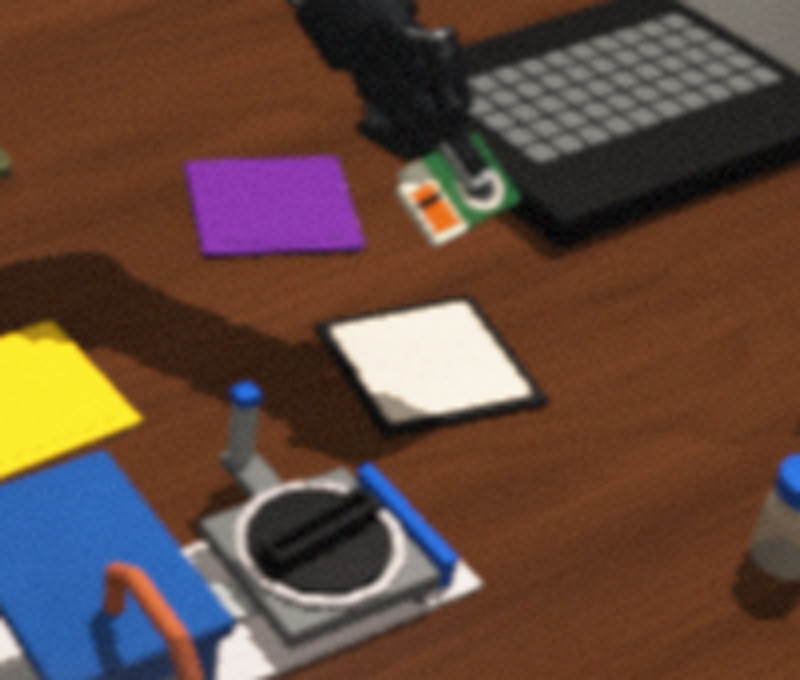

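View pics/top13.png

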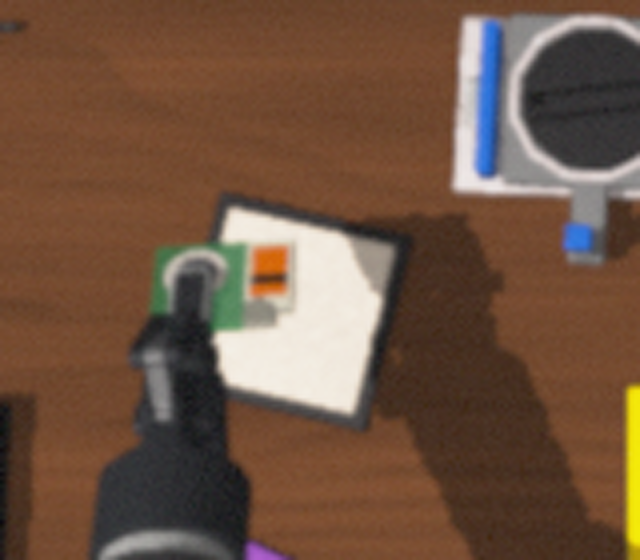

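In the top crop the plate's centre is at about (223,285), against (218,285) predicted for a point 15 cm over the pad's middle. In the scene crop it's at (458,190), against (455,191). The label is up, the pads are on green glass, and the post is still at home. Handing in.

```bash
python3 -c "
from plant import hand_in
print(hand_in())"
```

```text
the job is handed in; nothing more can be done
None
```

The job is handed in, and every final check passed. The plate is held about 15 cm above the middle of the white pad with its label looking up at about 60°, and the carrier is at its stop.

**What I did:**
- **Carrier:** I pushed it by its post until the force rose to about 10 N against the blue stop.
- **Plate:** I gripped it across its thickness on the green glass, about 13 mm from its centre on the side away from the frosted end, and lifted it straight out.
- **Tilt:** I turned the tool half round. Moves can only turn the tool about its own axis, so I tipped it by driving the arm past joint limits, then carried the plate over the pad.

**Last checks (at 32.5 s):**
- **Position:** arm readings put the plate's middle at (0.470, 0.253, 0.159) m, within 2 mm of the target. Both cameras agreed to within about 1 pixel.
- **Grip:** the opening was steady at 7.2 mm, and the joints were still.
- **Carrier:** the post was unmoved, at y ≈ 0.060 m.
- **Bystanders:** the jar looked untouched in the last picture. The screwdriver and coupling looked untouched when last in view, just before the final approach.

**What went wrong along the way:**
- The last joint reached its limit during the first push, so I finished the push with the tool turned.
- The arm flipped into a bad pose near the base axis while carrying, and I had to bring it round again.
- Joint 3 reached its limit over the pad, so I gave up about 5° of tilt to get to the middle.

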